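# Back off a ratchet filter wheel by one notch

### The job

The filter wheel was indexed one notch too far: with a fingertip lift the ratchet pawl by its orange side bar and swing it right over until it stays open, push a brass pin so that the wheel turns backward (counter-clockwise seen from above) by one notch, then swing the pawl down again so that it drops fully into the notch. Use only light touches and pushes: grip and lift nothing, force nothing, and leave the red tubes, the mirror and the screwdriver where they are.

Things in the scene. Friction and masses are not known exactly. Their poses are not given: they have to be found in the camera images.
- indexer: Fixed device, a black base plate 200 (x) x 330 (y) x 12 mm carrying wheel and pawl. Origin: on the bench under the wheel's axis; z up; +y points from the wheel's axis to the pawl's blue bracket. The plate spans x = -100 to 100, y = -120 to 210 mm. The bracket is 30 x 30 mm, 66 mm high, centred at x = 0, y = 135 mm.
- wheel_top (a point): Centre of the level ratchet wheel's hub top, 48 mm above the bench. Hub radius 18 mm; grey disc with 5 colour filters, top at 40 mm; 10 steel teeth round it, outer radius 100 mm, tops at 44 mm above the bench. Five brass pins stand on it.
- wheel (a joint): Turn of the wheel, rad, within 0.03 of 0 at the start; grows counter-clockwise seen from above = backward. One notch is 0.628 rad (10 notches), so the wanted reading is 0.628. Light friction (about 1 N at a pin); it stays where it is left. With the pawl down it is blocked backward (play about 0.07 rad either way); turned forward, the sloped nose rides up over the teeth.
- pawl (a joint): Lift of the pawl about a level hinge along the device's x, rad: 0 = fully down in a notch, 1.6 = swung over away from the wheel, at its stop. Only its weight moves it: let go below about 1.0 it falls shut, above about 1.3 it falls open and stays. On top of a tooth it reads about 0.2. Lifting takes about 1 N at the bar.
- pawl_hinge (a point): Middle of the pawl's hinge pin: x = 0, y = 135, z = 56 mm in the device's frame. An upright finger beside the arm (device x about 40 mm, tip 80 mm above the bench), pushes the bar towards +y and up along its arc until it goes over, and from behind the open bar towards -y and up to bring it back; follow the arc, as a level push may bind by friction.
- pawl_bar (a point): Middle of the free part of the orange side bar: level, round, 10 mm thick, along the device's x, 28 mm to either side of this point; the pawl's arm and stem lie at device x = -6 to 6 mm. Pawl down: x = 35, y = 85, z = 106 mm in the device's frame, free below down to the wheel. Pawl open: y = 187, z = 104 mm. It swings about the hinge on a radius of 71 mm, highest 127 mm above the bench.
- pawl_nose (a point): Middle of the tip of the pawl's steel nose (14 mm radially, 6 mm wide at the tip, 10 mm deep in the notch when down; notches are about 23 mm wide there).
- pin0 (a point): Top centre of a brass pin, upright, 8 mm thick, standing on the wheel 62 mm from its axis, top 68 mm above the bench, 28 mm above the disc. At the start 18 deg counter-clockwise (from above) from the device's +y.
- pin1 (a point): The same, 90 deg counter-clockwise from the device's +y at the start (on the -x side).
- pin2 (a point): The same, 162 deg.
- pin3 (a point): The same, 234 deg.
- pin4 (a point): The same, 306 deg.
- tube_a: Loose red lens tube, standing, 36 mm across, 80 mm high, origin at the centre of its underside. Bystander.
- tube_b: A second such tube. Bystander.
- mirror: Loose mirror mount, on a round foot 52 mm across, 104 mm high, origin at the centre of its underside. Bystander.
- driver: Loose blue-handled screwdriver, 160 mm long, lying on the bench on the device's -x side, x along it. Bystander.

How it is judged:
On the way, in this order (a step that is already met when the one before it is completed fails the run):
1. the pawl is lifted clear of the teeth while the wheel still stands at its old notch (value of joint pawl above 0.5 rad and value of joint wheel between -0.2 and 0.2 rad), for 0.1 s.
2. with the pawl still lifted, the wheel is pushed back about one notch (value of joint pawl above 0.12 rad and value of joint wheel between 0.43 and 0.83 rad), for 0.1 s.
At the end, for the whole second after the job is handed in: The wheel rests one notch back (joint 0.52 to 0.74 rad) and the pawl is fully down in that notch (joint under 0.06 rad) (value of joint wheel between 0.52 and 0.74 rad and value of joint pawl below 0.06 rad and velocity of joint wheel between -0.05 and 0.05 rad/s); the robot touches nothing.
It fails at once if a bystander is moved more than 25 mm, lifted or knocked over (distance of any of tube_a, tube_b, mirror, driver from where it was at the start of the episode above 0.025 m or angle between any of tube_a, tube_b, mirror's own z axis and vertical above 0.5 rad or height (world z) of any of tube_a, tube_b, mirror, driver above 0.02 m).
It fails at once if the pawl, the wheel or the bracket is gripped or forced (over 30 N) (contact force between the fingers and indexer above 30 N).
It also fails if it takes over 67 s, if anything falls off the work surface, if the arm or the gripper's body presses on something with over 40 N, if the wrist force passes 120 N, or if a joint passes its speed limit or range.

### The arm

A 7-joint arm with a two-finger parallel gripper is mounted at the origin on the work surface. World frame = base frame: x ahead of the robot, y to its left, z up, the work surface at z = 0. Lengths are in m, angles in rad, forces in N, time in s.
With the tool pointing down it reaches from about 0.425 to 0.925 m from the base axis. Payload 6.8 kg.
Tool frame: the origin (TCP) lies on the centre line of the jaws, within the pads' length; the fingertips stand bot.tip_reach ahead of it and the grasp point (between the pads) lies 3 mm ahead of it (bot.tip_reach is the distance from the TCP to the fingertips, in m); z points along the fingers, y is the line along which they close (so a half turn about z gives the same grasp; the last joint's range is limited). The gripper opens to 85 mm and grips with 20 to 120 N. Pads are 22 mm wide; open, the fingers measure 114 mm over their backs; the gripper's body (76 mm by 85 mm) begins 54 mm behind the grasp point. The pads swing forward as they close: fully open they stand 13 mm farther back than shut.
Start: joints at [1.153, 0.477, 0.022, 1.555, -0.011, 1.109, -0.083], TCP at [0.206, -0.643, 0.253] pointing down, gripper open.
Joint ranges: [-2.96, 2.96], [-0.34, 2.1], [-1.41, 1.46], [0.24, 2.44], [-1.37, 4.51], [0.17, 1.92], [-2.96, 2.96]. Speed limits (rad/s): [2.39, 2.39, 3.14, 3.14, 3.14, 3.14, 3.14].

### API

Orientations are given as a unit quaternion [w, x, y, z].
In Python, from station import bot gives the robot as it stands.
- The arm moves only by the tool jog_arm, never from a script. Its argument "deltas" is a list of rows, each a list of 7 numbers: the shift along the world's x, y, z in m, then the turn, a rotation vector about the world's x, y, z in rad, then the opening, from 0 (shut) to 1 (fully open). In form: [[x, y, z, rx, ry, rz, grip], ...]. A call has 1 to 10 rows; each row shifts and turns the commanded pose from where the row before left it; what a row does not reach is not made up. A row lasts 1/10 s, in which the tool goes at most 50 mm and 8.59 degrees, less where a joint would pass 70% of its speed; a pose out of reach is approached as far as the arm can. A call with a gripper value outside its range is refused whole. The fingers move at their own pace and stop on an object; "newtons" is the grip in N (left out, the last holds). Time passes only in rows, so rows that do not move let the fingers close. It gives the time, the measured TCP pose, the force, the opening and the grip force at its end, in the units of the state.
- bot.get_obs(): the state, without advancing time (a new reading comes with each control period).
- bot.read_camera(name): name is "side" or "top"; returns a dict with "img" (400x640x3 uint8, red, green, blue), "K" (3x3 intrinsics, pixels), "eye" and "attitude" of the camera in the world. Camera axes: x right, y down, z forward; pixel columns grow to the right and rows downward; lengths in m; the calibration is good to about 2 mm. A picture is of the moment at which its call begins. There is no depth.
- bot.hand_in(): hands the job in; it is judged then, once.
The state is a dict: "t": time; "q": joint angles; "joint_vel": joint speeds; "joint_torque": joint torques, N m; "eef_pos": TCP position; "tool_rot": TCP orientation; "contact_force": force on the tool from outside, world axes, zero at the start; "torque": the same for the moment, N m; "gripper_width": opening from 0.0 (shut) to 1.0 (fully open); "grasp_force": force on a finger pad.
Only numpy, scipy, OpenCV 4.12 (cv2) and the standard library are available. Lean on these libraries where they do the work, as an engineer would, in place of code of your own. Each camera call takes 0.05 s, during which the arm holds its last target. There are 200 camera calls.

## Working session

There is one attempt and no reset: what is moved stays moved. The work goes in short steps, Python scripts to look and compute and a tool call to move; the robot and the scene stay as the last step left them, time stands still between calls to the robot, and variables do not carry over. Pictures are saved under pics/ and viewed, at most 10 in all, crops included, and the job is handed in when it is done.

Besides the shell and the picture viewer there is one more tool, called after "Call:" in YAML: its name, and indented under it one key for each argument. jog_arm: Moves the arm, as the interface text tells. Its arguments: {"type":"object","properties":{"deltas":{"type":"array"},"newtons":{"type":"number"}},"required":["deltas"]}

```bash
mkdir -p pics; python3 - <<'E'
from station import bot
import cv2,numpy as np
print(bot.tip_reach,bot.get_obs())
for n in("top","side"):
    c=bot.read_camera(n);cv2.imwrite(f"pics/{n}0.png",c["img"][:,:,::-1]);print(n,c["K"],c["eye"],c["attitude"])
E
```

```text
0.022 {'t': 0.0, 'q': array([ 1.15290832,  0.47782552,  0.02232066,  1.55649848, -0.01150437,
        1.10928456, -0.08312401]), 'joint_vel': array([-2.11680451e-04, -7.15144711e-04, -7.70130907e-04,  7.84282598e-04,
        1.97575238e-04, -6.91882243e-06,  1.28988044e-03]), 'joint_torque': array([ 1.58398270e-04, -5.96449256e+01,  1.60786998e+00, -2.81195623e+01,
        1.24274803e-02,  9.34364536e-03,  3.50195614e-05]), 'eef_pos': array([ 0.20560223, -0.6423227 ,  0.25228841]), 'tool_rot': array([-9.20569638e-04,  9.88026515e-01,  1.54281283e-01, -2.09158582e-04]), 'contact_force': array([-0.1913242 , -0.32971047, -0.10077445]), 'torque': array([-0.00451741,  0.05359765,  0.00051206]), 'grasp_force': 0.0, 'gripper_width': 1.000537812140873}
top [[453.33536623   0.         321.52313251]
 [  0.         453.33536623 188.82183312]
 [  0.           0.           1.        ]] [ 0.40083102 -0.04088326  0.99014113] [-0.07050186  0.70915623 -0.69775827  0.07252815]
side [[382.36705879   0.         319.61808198]
 [  0.         382.36705879 208.43957038]
 [  0.           0.           1.        ]] [0.15038314 0.47738249 0.50970311] [ 0.17456158 -0.29879488  0.82147696 -0.45323887]
```

View pics/top0.png

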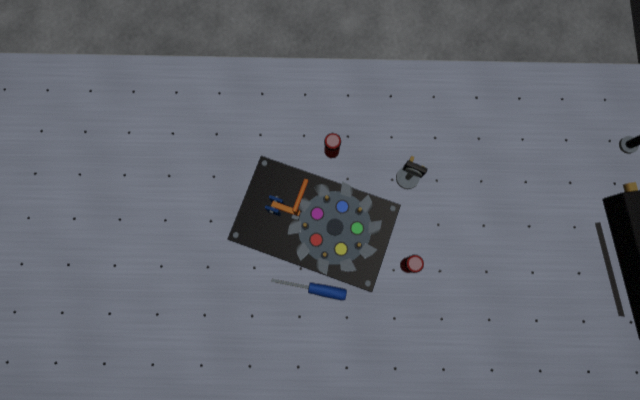

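View pics/side0.png

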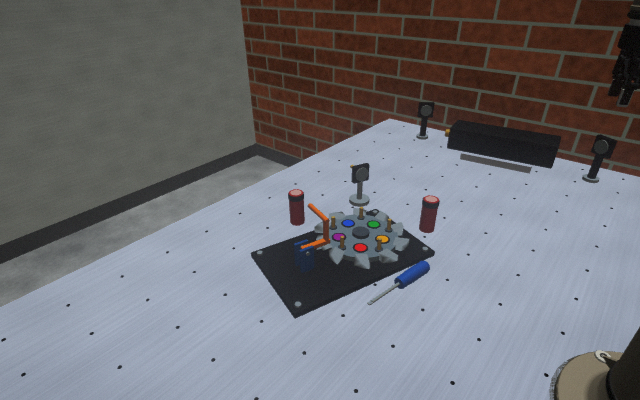

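The top view shows plate corners near (262,157), (400,206), (373,291) and (228,240), with the hub at (335,227). The bar runs from (297,212) to (306,181) and the bracket is at about (274,205). The tubes are at (332,150) and (413,263), the mirror at (408,178) and the screwdriver lies below. The side view agrees, with the hub at (361,232).

```bash
cat > h.py <<'E'
import numpy as np,cv2
from scipy.spatial.transform import Rotation as R
from scipy.optimize import least_squares
from station import bot
CAM={"top":((453.335,321.523,188.822),[0.40083102,-0.04088326,0.99014113],[-0.07050186,0.70915623,-0.69775827,0.07252815]),
"side":((382.367,319.618,208.44),[0.15038314,0.47738249,0.50970311],[0.17456158,-0.29879488,0.82147696,-0.45323887])}
def rot(q): return R.from_quat(np.roll(q,-1))
def proj(n,p):
    (f,cx,cy),e,q=CAM[n]; c=rot(q).inv().apply(np.atleast_2d(p)-e); return c[:,:2]/c[:,2:]*f+[cx,cy]
def ray(n,uv,z):
    (f,cx,cy),e,q=CAM[n]; d=rot(q).apply([(uv[0]-cx)/f,(uv[1]-cy)/f,1]); return np.array(e)+d*(z-e[2])/d[2]
def dev(P,p):
    p=np.atleast_2d(p); c,s=np.cos(P[2]),np.sin(P[2]); return np.c_[P[0]+c*p[:,0]-s*p[:,1],P[1]+s*p[:,0]+c*p[:,1],p[:,2]]
E
python3 - <<'E'
from h import *
D=np.array([[100,210,12],[100,-120,12],[-100,-120,12],[-100,210,12],[0,0,48]])/1e3
U={"top":[[262,157],[400,206],[373,291],[228,240],[335,227]],"side":[[253,254],[375,209],[433,253],[295,314],[361,232]]}
for names in(["top"],["side"],["top","side"]):
    r=least_squares(lambda P:np.concatenate([(proj(n,dev(P,D))-U[n]).ravel() for n in names]),[.35,-.05,0.])
    print(names,r.x.round(4),r.fun.round(1))
P=r.x;print("bar",dev(P,[[.035,.085,.106],[.04,.135,.056]]).round(4),"pins",[proj("top",dev(P,[-.062*np.sin(a),.062*np.cos(a),.068])).round() for a in np.radians([18,90,162,234,306])])
print("bar px",proj("top",dev(P,[[.007,.085,.106],[.063,.085,.106]])).round(),proj("side",dev(P,[[.007,.085,.106],[.063,.085,.106]])).round())
for n,uv,z in(("tubeA",(331,144),.08),("tubeB",(415,263),.08),("mirror",(408,180),0.01),("drv",(346,295),.01),("drv",(272,281),.01)):
    w=ray("top",uv,z);print(n,w.round(3),"dev",R.from_euler('z',-P[2]).apply(w-[P[0],P[1],0]).round(3))
o=bot.get_obs();print(rot(o["tool_rot"]).as_matrix().round(3), o["t"])
E
```

```text
['top'] [ 0.5131 -0.0722 -0.3255] [-1.2 -1.3  1.6 -1.4 -0.   1.9 -0.7  0.2  0.4  0.2]
['side'] [ 0.5128 -0.068  -0.3252] [-3.  -1.1  0.8 -0.8  2.8 -1.7 -0.4  1.4 -0.1 -0.7]
['top', 'side'] [ 0.5134 -0.0706 -0.3253] [-2.  -1.4  0.8 -1.6 -0.8  1.8 -1.5  0.1 -0.4  0.1 -2.2 -1.8  1.2 -1.3
  3.  -2.4  0.4  0.3  0.3 -1.4]
bar [[ 0.5737 -0.0012  0.106 ]
 [ 0.5944  0.0446  0.056 ]] pins [array([[305., 225.]]), array([[325., 255.]]), array([[359., 245.]]), array([[360., 209.]]), array([[326., 197.]])]
bar px [[296. 206.]
 [306. 180.]] [[325. 218.]
 [310. 205.]]
tubeA [ 0.684 -0.06   0.08 ] dev [0.158 0.064 0.08 ]
tubeB [ 0.441 -0.23   0.08 ] dev [-0.018 -0.174  0.08 ]
mirror [ 0.625 -0.234  0.01 ] dev [ 0.158 -0.119  0.01 ]
drv [ 0.375 -0.097  0.01 ] dev [-0.123 -0.07   0.01 ]
drv [0.401 0.06  0.01 ] dev [-0.148  0.087  0.01 ]
[[ 0.952  0.305 -0.001]
 [ 0.305 -0.952  0.002]
 [-0.    -0.002 -1.   ]] 0.1
```

Both cameras agree on the device pose: origin (0.513, -0.0715), yaw -0.3255. Next I shut the gripper and cross over to a point above device (40, 40), turning the tool so its x lies along the device's y.

Call:
jog_arm:
  deltas:
    - [0.018,0.03,0,0,0,0.0935,0]
    - [0.018,0.03,0,0,0,0.0935,0]
    - [0.018,0.03,0,0,0,0.0935,0]
    - [0.018,0.03,0,0,0,0.0935,0]
    - [0.018,0.03,0,0,0,0.0935,0]
    - [0.018,0.03,0,0,0,0.0935,0]
    - [0.018,0.03,0,0,0,0.0935,0]
    - [0.018,0.03,0,0,0,0.0935,0]
    - [0.018,0.03,0,0,0,0.0935,0]
    - [0.018,0.03,0,0,0,0.0935,0]
  newtons: 20

```text
t: 1.1
eef_pos: [0.3861, -0.3415, 0.2531]
tool_rot: [-0.0, 0.811, 0.584, -0.0]
contact_force: [0.3, -0.4, 0.8]
gripper_width: 0.002
grasp_force: 0.0
```

Call:
jog_arm:
  deltas:
    - [0.018,0.03,-0.004,0,0,0,0]
    - [0.018,0.03,-0.004,0,0,0,0]
    - [0.018,0.03,-0.004,0,0,0,0]
    - [0.018,0.03,-0.004,0,0,0,0]
    - [0.018,0.03,-0.004,0,0,0,0]
    - [0.018,0.03,-0.004,0,0,0,0]
    - [0.018,0.03,-0.004,0,0,0,0]
    - [0.018,0.03,-0.004,0,0,0,0]
    - [0.018,0.03,-0.004,0,0,0,0]
    - [0,0,0,0,0,0,0]

```text
t: 2.1
eef_pos: [0.5494, -0.0671, 0.2168]
tool_rot: [-0.001, 0.81, 0.586, 0.001]
contact_force: [-0.9, 0.3, -1.1]
gripper_width: 0.003
grasp_force: 0.0
```

Call:
jog_arm:
  deltas:
    - [0.0072,0.0103,0,0,0,0,0]
    - [0.0073,0.0103,0,0,0,0,0]
    - [0,0,-0.03,0,0,0,0]
    - [0,0,-0.03,0,0,0,0]
    - [0,0,-0.03,0,0,0,0]
    - [0,0,-0.01,0,0,0,0]
    - [0,0,0,0,0,0,0]

```text
t: 2.8
eef_pos: [0.5615, -0.0524, 0.1162]
tool_rot: [-0.001, 0.813, 0.583, -0.001]
contact_force: [0.3, 0.4, 0.1]
gripper_width: -0.003
grasp_force: 0.0
```

```bash
cat >> h.py <<'E'
P0=(0.5132,-0.0715,-0.3255)
def look(name):
    """pictures of both cameras, cropped on the device, x3, side by side -> pics/name.png"""
    t=bot.read_camera("top")["img"][130:300,220:410]; s=bot.read_camera("side")["img"][150:320,245:435]
    cv2.imwrite(f"pics/{name}.png",np.hstack([cv2.resize(i,None,fx=2.1,fy=2.1,interpolation=2) for i in(t,s)])[:,:,::-1])
def where():
    o=bot.get_obs(); e=o["eef_pos"]; tip=e+rot(o["tool_rot"]).apply([0,0,bot.tip_reach])
    d=R.from_euler('z',-P0[2]).apply(tip-[P0[0],P0[1],0])
    crop=lambda n,o:((proj(n,tip)[0]-o)*2.1).round()
    print("t",round(o["t"],2),"tip dev",d.round(4),"F",o["contact_force"].round(2),"crop top",crop("top",[220,130]),"side",crop("side",[245,150])+[399,0])
E
python3 -c "
from h import *
look('a1');where();print(bot.get_obs()['q'])"
```

```text
t 2.9 tip dev [0.0413 0.0342 0.0964] F [-0.25  0.07  0.15] crop top [224. 145.] side [593. 119.]
[ 0.30676533  0.49769301 -0.41533394  1.91268616  0.27606581  0.78525998
 -0.58663965]
```

View pics/a1.png

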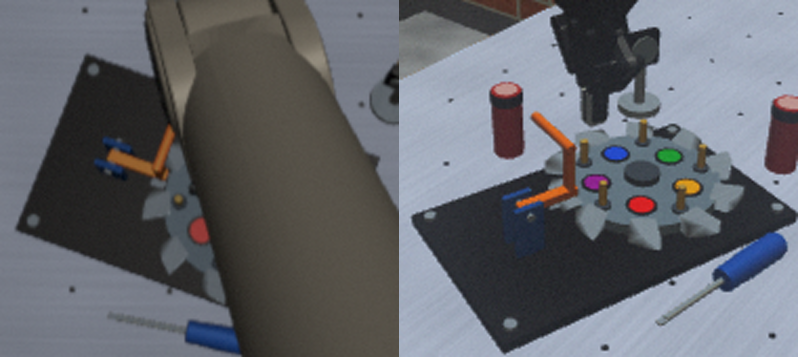

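The fingertip shows at crop (593,121) in the side view, and I predicted (593,119), so the tip height is right. The pawl is down and the pins stand where expected. I'll lower the tip to 80 mm and approach the bar.

Call:
jog_arm:
  deltas:
    - [0,0,-0.008,0,0,0,0]
    - [0,0,-0.008,0,0,0,0]
    - [0.0026,0.0076,0,0,0,0,0]
    - [0.0026,0.0076,0,0,0,0,0]
    - [0.0026,0.0076,0,0,0,0,0]
    - [0.0018,0.0052,0,0,0,0,0]
    - [0,0,0,0,0,0,0]
    - [0,0,0,0,0,0,0]

```text
t: 3.7
eef_pos: [0.5719, -0.0242, 0.1014]
tool_rot: [0.0, 0.812, 0.583, -0.0]
contact_force: [-0.4, -0.4, -0.2]
gripper_width: -0.002
grasp_force: 0.0
```

```bash
python3 -c "
from h import *
where()"
```

```text
t 3.7 tip dev [0.0405 0.0636 0.0794] F [-0.43 -0.4  -0.17] crop top [195. 139.] side [568. 142.]
```

Call:
jog_arm:
  deltas:
    - [0.0016,0.0047,0,0,0,0,0]
    - [0.0018,0.0052,0.0048,0,0,0,0]
    - [0.0018,0.0052,0.0042,0,0,0,0]
    - [0.002,0.0059,0.0036,0,0,0,0]
    - [0.002,0.006,0.003,0,0,0,0]
    - [0.0022,0.0064,0.0023,0,0,0,0]
    - [0.0022,0.0064,0.0017,0,0,0,0]
    - [0.0022,0.0066,0.0009,0,0,0,0]
    - [0.0023,0.0067,0.0003,0,0,0,0]
    - [0,0,0,0,0,0,0]

```text
t: 4.7
eef_pos: [0.5903, 0.0307, 0.1221]
tool_rot: [-0.0, 0.812, 0.584, 0.0]
contact_force: [0.3, -0.8, 0.9]
gripper_width: -0.002
grasp_force: 0.0
```

```bash
python3 -c "
from h import *
where();look('a2')"
```

```text
t 4.7 tip dev [0.0403 0.1215 0.1001] F [ 0.28 -0.76  0.93] crop top [137. 116.] side [515. 142.]
```

View pics/a2.png

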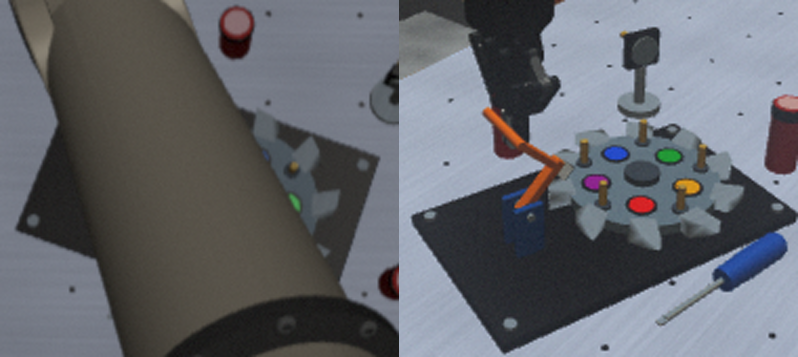

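The pawl is lifted to about 0.8 rad: the bar lies across the finger near (510,135) in the side crop, and the wheel is unchanged. I continue over the top.

Call:
jog_arm:
  deltas:
    - [0.0023,0.0067,-0.0006,0,0,0,0]
    - [0.0022,0.0066,-0.001,0,0,0,0]
    - [0.0022,0.0065,-0.0019,0,0,0,0]
    - [0.0021,0.0063,-0.0025,0,0,0,0]
    - [0.002,0.006,-0.0032,0,0,0,0]
    - [0.0019,0.0057,-0.0035,0,0,0,0]
    - [0.0016,0.0047,-0.0035,0,0,0,0]
    - [0,0,0,0,0,0,0]
    - [0,0,0,0,0,0,0]

```text
t: 5.7
eef_pos: [0.6042, 0.0713, 0.1057]
tool_rot: [-0.0, 0.812, 0.583, -0.0]
contact_force: [0.5, 0.6, 0.3]
gripper_width: -0.0
grasp_force: 0.0
```

```bash
python3 -c "
from h import *
where();look('a3')"
```

```text
t 5.7 tip dev [0.0405 0.1644 0.0837] F [0.53 0.63 0.34] crop top [ 97. 104.] side [474. 171.]
```

View pics/a3.png

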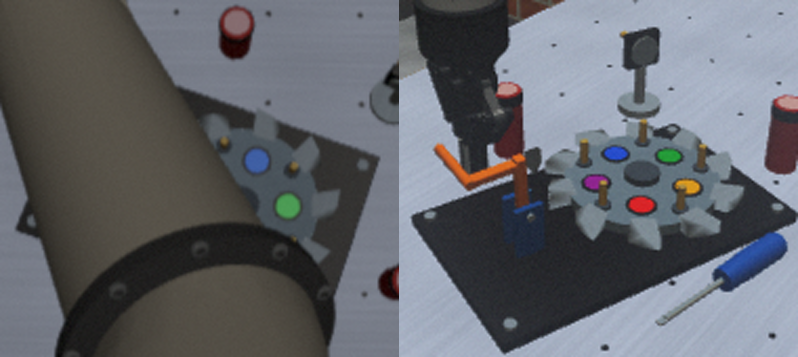

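The pawl now rests open at its stop, with the bar from (440,150) to (470,185) behind the finger in the side crop. I back off upward and move behind pin3.

Call:
jog_arm:
  deltas:
    - [0,0,0.028,0,0,0,0]
    - [0,0,0.028,0,0,0,0]
    - [-0.0072,-0.0272,0,0,0,0,0]
    - [-0.0072,-0.0272,0,0,0,0,0]
    - [-0.0072,-0.0272,0,0,0,0,0]
    - [-0.0072,-0.0272,0,0,0,0,0]
    - [-0.0072,-0.0272,0,0,0,0,0]
    - [-0.0072,-0.0272,0,0,0,0,0]
    - [-0.0072,-0.0272,0,0,0,0,0]
    - [-0.0072,-0.0272,0,0,0,0,0]

```text
t: 6.8
eef_pos: [0.5462, -0.1478, 0.1622]
tool_rot: [0.0, 0.813, 0.583, 0.0]
contact_force: [1.0, -0.0, 0.4]
gripper_width: 0.002
grasp_force: 0.0
```

Call:
jog_arm:
  deltas:
    - [0,0,0,0,0,0,0]
    - [0,0,-0.02,0,0,0,0]
    - [0,0,-0.02,0,0,0,0]
    - [0,0,0,0,0,0,0]
    - [0,0,0,0,0,0,0]

```text
t: 7.3
eef_pos: [0.5467, -0.1459, 0.1222]
tool_rot: [-0.0, 0.812, 0.583, -0.0]
contact_force: [0.5, 0.4, -0.4]
gripper_width: 0.002
grasp_force: 0.0
```

```bash
python3 -c "
from h import *
where();look('a4')"
```

```text
t 7.3 tip dev [ 0.0556 -0.0598  0.1002] F [ 0.52  0.37 -0.38] crop top [322. 164.] side [661.  84.]
```

View pics/a4.png

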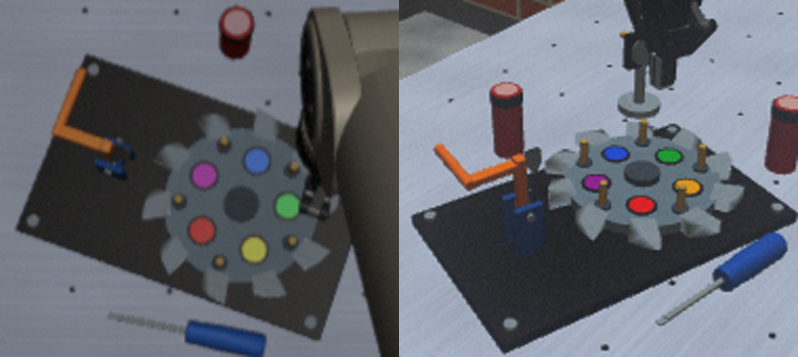

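The pawl is open and the wheel is still at the old notch, with pin3 at crop (294,168) and the fingertip just behind it. I descend to a tip height of 54 mm and push slowly along the device's +y.

Call:
jog_arm:
  deltas:
    - [0,0,-0.016,0,0,0,0]
    - [0,0,-0.015,0,0,0,0]
    - [0,0,-0.015,0,0,0,0]
    - [0,0,0,0,0,0,0]
    - [0.0013,0.0038,0,0,0,0,0]
    - [0.0013,0.0038,0,0,0,0,0]
    - [0.0013,0.0038,0,0,0,0,0]
    - [0.0013,0.0038,0,0,0,0,0]
    - [0.0013,0.0038,0,0,0,0,0]
    - [0.0013,0.0038,0,0,0,0,0]

```text
t: 8.4
eef_pos: [0.5549, -0.1232, 0.0762]
tool_rot: [0.0, 0.813, 0.583, 0.0]
contact_force: [2.1, -2.0, -0.1]
gripper_width: 0.002
grasp_force: 0.8
```

Call:
jog_arm:
  deltas:
    - [0.0013,0.0038,0,0,0,0,0]
    - [0.0013,0.0038,0,0,0,0,0]
    - [0.0013,0.0038,0,0,0,0,0]
    - [0.0013,0.0038,0,0,0,0,0]
    - [0.0006,0.0019,0,0,0,0,0]
    - [0,0,0,0,0,0,0]
    - [0,0,0,0,0,0,0]

```text
t: 9.1
eef_pos: [0.5603, -0.1061, 0.0758]
tool_rot: [-0.0, 0.812, 0.583, 0.0]
contact_force: [-0.3, 0.6, 0.4]
gripper_width: -0.004
grasp_force: 0.0
```

```bash
python3 -c "
from h import *
where();look('a5')
for w in(.5,.56,.628,.7):
  p=dev(P0,[[-.062*np.sin(a),.062*np.cos(a),.068] for a in np.radians([18,90,162])+w]);print(w,((proj('top',p)-[220,130])*2.1).round().tolist(),((proj('side',p)-[245,150])*2.1+[399,0]).round().tolist())"
```

```text
t 9.1 tip dev [ 0.0557 -0.0177  0.0538] F [-0.27  0.57  0.43] crop top [277. 157.] side [626. 133.]
0.5 [[185.0, 231.0], [253.0, 265.0], [305.0, 212.0]] [[636.0, 189.0], [705.0, 170.0], [687.0, 129.0]]
0.56 [[187.0, 234.0], [257.0, 264.0], [306.0, 208.0]] [[641.0, 190.0], [706.0, 168.0], [684.0, 128.0]]
0.628 [[189.0, 238.0], [261.0, 263.0], [306.0, 203.0]] [[645.0, 190.0], [707.0, 166.0], [680.0, 126.0]]
0.7 [[192.0, 242.0], [265.0, 262.0], [306.0, 199.0]] [[650.0, 190.0], [708.0, 163.0], [677.0, 125.0]]
```

View pics/a5.png

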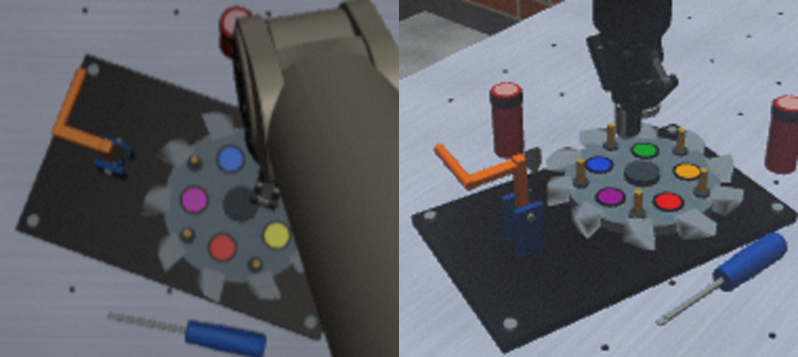

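In the top crop the pins at (188,233) and (256,264) put the wheel at about 0.55 rad. It needs roughly 4.5 mm more at the pin.

Call:
jog_arm:
  deltas:
    - [0.0007,0.0021,0,0,0,0,0]
    - [0.0007,0.0021,0,0,0,0,0]
    - [0,0,0,0,0,0,0]
    - [0,0,0,0,0,0,0]
    - [-0.0013,-0.0038,0,0,0,0,0]
    - [-0.0026,-0.0076,0,0,0,0,0]
    - [0,0,0.03,0,0,0,0]
    - [0,0,0.03,0,0,0,0]
    - [0,0,0.03,0,0,0,0]
    - [0,0,0,0,0,0,0]

```text
t: 10.2
eef_pos: [0.5602, -0.1146, 0.17]
tool_rot: [0.003, 0.813, 0.583, 0.003]
contact_force: [1.6, -1.0, 0.7]
gripper_width: 0.002
grasp_force: 0.0
```

```bash
python3 -c "
from h import *
where()
# fit wheel angle from brass-coloured pixels: templated on predicted pin-shaft lines
ang=np.linspace(.4,.85,226)
for n,pins in(('top',[18,90,162]),('side',[18,90,162,306])):
  im=bot.read_camera(n)['img']; hsv=cv2.cvtColor(im,cv2.COLOR_RGB2HSV).astype(int)
  m=((hsv[...,0]>8)&(hsv[...,0]<24)&(hsv[...,1]>80)).astype(np.float32); m=cv2.GaussianBlur(m,(0,0),1)
  sc=[]
  for w in ang:
    s=[]
    for a in np.radians(pins)+w:
      p=dev(P0,[[-.062*np.sin(a),.062*np.cos(a),z] for z in np.linspace(.042,.068,8)]); uv=proj(n,p).astype(np.float32)
      s.append(cv2.remap(m,uv[None,:,0],uv[None,:,1],1).mean())
    sc.append(s)
  sc=np.array(sc); print(n,'sum',ang[sc.sum(1).argmax()].round(3),'each',ang[sc.argmax(0)].round(3),sc.max(0).round(2))
"
```

```text
t 10.2 tip dev [ 0.0585 -0.0258  0.148 ] F [ 1.58 -0.97  0.71] crop top [294. 140.] side [634.  50.]
top sum 0.602 each [0.582 0.622 0.4  ] [0.82 0.75 0.  ]
side sum 0.598 each [0.594 0.504 0.676 0.546] [0.83 0.7  0.65 0.68]
```

The wheel reads about 0.60, inside the ±0.07 play around 0.628. Next I go behind the open bar.

Call:
jog_arm:
  deltas:
    - [0.0074,0.029,0,0,0,0,0]
    - [0.0074,0.029,0,0,0,0,0]
    - [0.0074,0.029,0,0,0,0,0]
    - [0.0074,0.029,0,0,0,0,0]
    - [0.0074,0.029,0,0,0,0,0]
    - [0.0074,0.029,0,0,0,0,0]
    - [0.0074,0.029,0,0,0,0,0]
    - [0.0074,0.029,0,0,0,0,0]
    - [0,0,0,0,0,0,0]
    - [0,0,0,0,0,0,0]

```text
t: 11.3
eef_pos: [0.6161, 0.1185, 0.1642]
tool_rot: [-0.0, 0.812, 0.584, -0.001]
contact_force: [-0.1, -1.1, 0.4]
gripper_width: -0.002
grasp_force: 0.0
```

```bash
python3 -c "
from h import *
where()"
```

```text
t 11.3 tip dev [0.0367 0.2129 0.1422] F [-0.11 -1.14  0.44] crop top [39. 77.] side [420. 134.]
```

Call:
jog_arm:
  deltas:
    - [0.0028,-0.001,-0.02,0,0,0,0]
    - [0,0,-0.02,0,0,0,0]
    - [0,0,-0.022,0,0,0,0]
    - [0,0,0,0,0,0,0]
    - [0,0,0,0,0,0,0]

```text
t: 11.8
eef_pos: [0.6194, 0.1159, 0.1035]
tool_rot: [-0.0, 0.813, 0.582, -0.001]
contact_force: [0.6, -0.1, -0.1]
gripper_width: -0.0
grasp_force: 0.0
```

```bash
python3 -c "
from h import *
where();look('a6')"
```

```text
t 11.8 tip dev [0.0407 0.2115 0.0815] F [ 0.58 -0.14 -0.13] crop top [53. 89.] side [427. 189.]
```

View pics/a6.png

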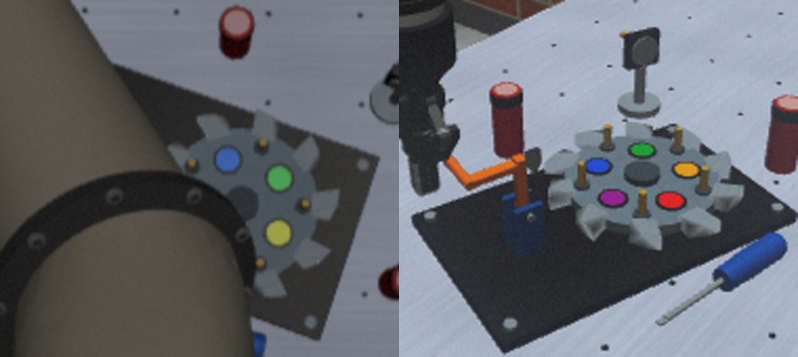

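The finger stands behind the open bar, with its tip near (427,190) in the side crop. I follow the arc back until the pawl falls shut.

Call:
jog_arm:
  deltas:
    - [-0.0026,-0.0076,0,0,0,0,0]
    - [-0.0017,-0.0049,0.0049,0,0,0,0]
    - [-0.0018,-0.0053,0.0045,0,0,0,0]
    - [-0.0019,-0.0057,0.0038,0,0,0,0]
    - [-0.002,-0.006,0.0032,0,0,0,0]
    - [-0.0021,-0.0063,0.0025,0,0,0,0]
    - [-0.0022,-0.0065,0.0019,0,0,0,0]
    - [-0.0022,-0.0066,0.001,0,0,0,0]
    - [-0.0023,-0.0067,0.0006,0,0,0,0]
    - [-0.0016,-0.0047,0,0,0,0,0]

```text
t: 12.9
eef_pos: [0.599, 0.056, 0.1261]
tool_rot: [0.0, 0.813, 0.583, -0.0]
contact_force: [0.5, 0.4, 0.1]
gripper_width: 0.004
grasp_force: 0.0
```

Call:
jog_arm:
  deltas:
    - [0,0,0,0,0,0,0]
    - [0,0,0,0,0,0,0]
    - [0,0,0,0,0,0,0]

```text
t: 13.2
eef_pos: [0.5994, 0.0576, 0.1263]
tool_rot: [-0.0, 0.812, 0.583, 0.0]
contact_force: [-0.1, 0.3, -0.1]
gripper_width: -0.001
grasp_force: 0.0
```

```bash
python3 -c "
from h import *
where();look('a7')"
```

```text
t 13.2 tip dev [0.0404 0.1499 0.1043] F [-0.06  0.34 -0.13] crop top [109. 105.] side [487. 147.]
```

View pics/a7.png

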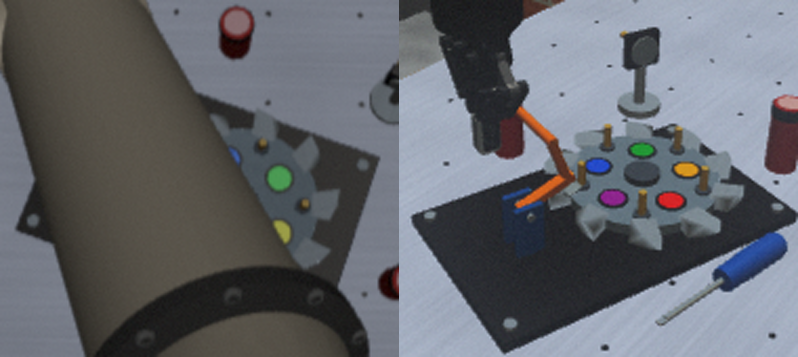

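The pawl's elbow is at (570,178) in the side crop, against (574,192) when fully down. It is either still falling or resting on a tooth, so I retreat and look again.

Call:
jog_arm:
  deltas:
    - [0.0026,0.0076,0.01,0,0,0,0]
    - [0.0026,0.0076,0.03,0,0,0,0]
    - [0.008,0.024,0.04,0,0,0,0]
    - [0.008,0.024,0.04,0,0,0,0]
    - [0.008,0.024,0,0,0,0,0]
    - [0,0.04,0,0,0,0,0]
    - [0,0.04,0,0,0,0,0]
    - [0,0.04,0,0,0,0,0]
    - [0,0,0,0,0,0,0]
    - [0,0,0,0,0,0,0]

```text
t: 14.3
eef_pos: [0.6279, 0.2667, 0.2469]
tool_rot: [-0.0, 0.811, 0.584, 0.0]
contact_force: [0.0, -0.2, -0.2]
gripper_width: 0.003
grasp_force: 0.0
```

```bash
python3 -c "
from h import *
where();look('a8')"
```

```text
t 14.3 tip dev [0.0006 0.3571 0.2249] F [ 0.05 -0.15 -0.16] crop top [-155.   36.] side [233. 118.]
```

View pics/a8.png

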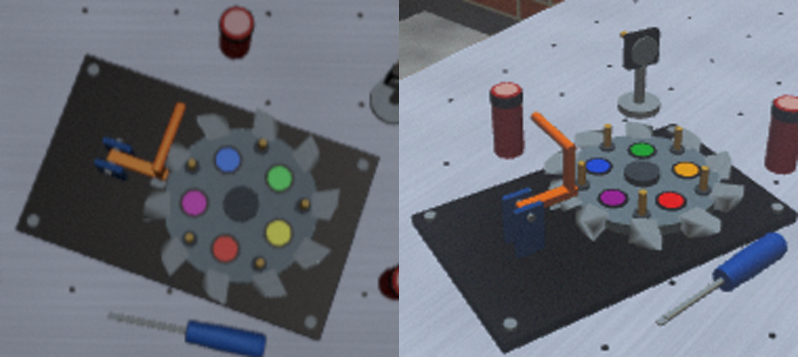

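The pawl has dropped: its elbow is at (574,192) and the bar runs from (535,116) to (572,150), as at the start. I check this against the start pictures with numbers.

```bash
python3 -c "
from h import *
om=lambda im:cv2.inRange(cv2.cvtColor(im,cv2.COLOR_RGB2HSV),(4,150,90),(14,255,255))[:300,245:435]>0
for n in('side','top'):
  a=om(cv2.imread(f'pics/{n}0.png')[:,:,::-1].copy()); im=bot.read_camera(n)['img']; b=om(im)
  print(n,a.sum(),b.sum(),'IoU',((a&b).sum()/(a|b).sum()).round(3))
  if n=='top':
    # wheel turn between start and now: rotate rectified wheel ring views, match
    ims=[cv2.imread('pics/top0.png'),im[:,:,::-1].copy()]; th=np.linspace(0,2*np.pi,1440,endpoint=False); pol=[]
    for i in ims:
      rows=[cv2.remap(i,*[u.astype(np.float32)[None] for u in proj('top',dev(P0,np.c_[-r*np.sin(th),r*np.cos(th),0*th+.04])).T],1)[0] for r in np.linspace(.03,.05,8)]
      pol.append(np.mean(rows,0).astype(float))
    A,B=[cv2.cvtColor(np.uint8(p)[None],cv2.COLOR_BGR2HSV)[0] for p in pol]
    for nm,lo,hi in(('red',172,8),('green',45,75),('blue',105,125),('mag',140,165),('yel',22,38)):
      v=[]
      for H in(A,B):
        h=H[:,0];m=((h>=lo)&(h<=hi) if lo<hi else (h>=lo)|(h<=hi))&(H[:,1]>110)
        v.append(np.angle((m*np.exp(1j*th)).sum()))
      print(nm,round((v[1]-v[0])%(2*np.pi),3))
"
```

```text
side 183 296 IoU 0.607
top 219 234 IoU 0.834
red 0.641
green 0.639
blue 0.615
mag 0.604
yel 0.67
```

```bash
python3 -c "
from h import *
om=lambda im:cv2.inRange(cv2.cvtColor(im,cv2.COLOR_RGB2HSV),(2,150,70),(16,255,255))[190:260,295:335]>0
a=om(cv2.imread('pics/side0.png')[:,:,::-1].copy())
b=om(bot.read_camera('side')['img'])
print(a.sum(),b.sum(),((a&b).sum()/(a|b).sum()).round(3))
for m in(a,b):
  y,x=np.nonzero(m); print(x.mean().round(2),y.mean().round(2),x.min(),x.max(),y.min(),y.max())
"
```

```text
192 195 0.897
21.82 38.64 6 34 14 58
22.01 38.77 6 34 14 58
```

```bash
python3 -c "
from station import bot
print(bot.hand_in())"
```

```text
the job is handed in; nothing more can be done
None
```

I handed the job in: the wheel is one notch back (about 0.63 rad by camera), the pawl is fully down in that notch, the tubes, mirror and screwdriver look unmoved, and the arm is clear; the hand-in returned no verdict.

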